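# Snap the lids on two cap tubs

## Task

Take the spanner off the larger cap tub and lay it flat on the bench, clear of the tubs and lids, and shut both tubs, each with the lid that fits it, pressing each lid down until it has snapped fully home and sits level on the rim. Leave the tubs standing on the bench, and do not knock or push the two bottles and the beaker round the work.

Things in the scene. Friction and masses are not known exactly. Their poses are not given: they have to be found in the camera images.
- tub_large: larger open grey plastic tub, loose, holding a few black bottle caps (up to z = 26 mm); 108 x 72 mm outside (x, y), 62 mm high, 0.8 kg; 6 mm walls, round rim; on the outside of each long wall two sprung snap ribs stand 4 mm proud, 13 mm under the rim. Origin: centre of underside; z up, x along the long side
- tub_small: smaller open grey plastic tub, loose, holding a few black bottle caps (up to z = 26 mm); 84 x 52 mm outside (x, y), 52 mm high, 0.8 kg; 6 mm walls, round rim; on the outside of each long wall two sprung snap ribs stand 4 mm proud, 13 mm under the rim. Origin: centre of underside; z up, x along the long side
- lid_large: larger grey snap lid, 123 x 87 mm (x, y), 80 g; 22 mm skirt goes outside the larger tub's rim, 1.5 mm play. Origin: centre of skirt's lower edge; z up, x along long side. Flat top at z = 26 mm, central grip rib 52 (x) x 14 (y) mm up to z = 54 mm. Origin above tub's origin: 52 mm laid loosely on the snap ribs, 40 mm when pressed home (needs 10 to 20 N)
- lid_small: smaller grey snap lid, 99 x 67 mm (x, y), 80 g; 22 mm skirt goes outside the smaller tub's rim, 1.5 mm play. Origin: centre of skirt's lower edge; z up, x along long side. Flat top at z = 26 mm, central grip rib 52 (x) x 14 (y) mm up to z = 54 mm. Origin above tub's origin: 42 mm laid loosely on the snap ribs, 30 mm when pressed home (needs 10 to 20 N)
- spanner: steel open-ended spanner, 200 mm long, 8 mm thick, shank 14 mm wide, lying flat across the long rims of the larger tub. Origin: middle of the shank's underside; z up; the shank runs along the direction that lies 0.51 rad anticlockwise (seen from above) from its own y axis
- bottle_mid: black glass bottle standing among the tubs and lids, 58 mm diameter, 281 mm high; origin: centre of its underside; not to be disturbed
- bottle_left: black glass bottle standing to the left of the work, 58 mm diameter, 281 mm high; origin: centre of its underside; not to be disturbed
- beaker: steel beaker standing behind the work, 70 mm diameter, 94 mm high; origin: centre of its underside; not to be disturbed

How it is judged:
By the outcome, as a careful person would: the job done as asked, in the order asked, and still so for the second after the job is handed in, with the robot touching nothing.
It also fails if it takes over 72 s, if anything falls off the work surface, if the arm or the gripper's body presses on something with over 40 N, if the wrist force passes 120 N, or if a joint passes its speed limit or range.

## Robot

A 7-joint arm with a two-finger parallel gripper is mounted at the origin on a cart in front of the work surface, level with it; the furniture and walls round the work are solid. World frame = base frame: x ahead of the robot, y to its left, z up, the work surface at z = 0. Lengths are in m, angles in rad, forces in N, time in s.
With the tool pointing down it reaches from about 0.35 to 0.9 m from the base axis. Payload 8.1 kg.
Tool frame: the origin (TCP) lies on the centre line of the jaws, within the pads' length; the fingertips stand arm.tips_ahead ahead of it and the grasp point (between the pads) lies 8 mm behind it (arm.tips_ahead is the distance from the TCP to the fingertips, in m); z points along the fingers, y is the direction in which the jaws open and shut (so a half turn about z gives the same grasp; the last joint's range is limited). The gripper opens to 92 mm and grips with 3 to 60 N. Pads are 19 mm wide; open, the fingers measure 130 mm over their backs; the gripper's body (75 mm by 190 mm) begins 47 mm behind the grasp point.
Start: joints at [1.014, 0.434, 0.025, 1.573, -0.012, 1.134, -0.075], TCP at [0.274, -0.562, 0.238] pointing down, gripper open.
Joint ranges: [-2.62, 2.62], [-0.44, 2.09], [-1.27, 1.32], [0.08, 2.57], [-1.32, 4.46], [0.12, 2], [-2.74, 2.74]. Speed limits (rad/s): [2.22, 2.22, 3.01, 3.01, 3.14, 3.14, 3.14].

## Interface

Orientations are given as a rotation vector (axis times angle).
In Python, from cell import arm gives the robot as it stands. The module is installed in compiled form; this text tells all that it offers.
- The arm moves only by the tool jog_arm, never from a script. Its argument "moves" is a list of rows, each an object with "twist": the turn, a rotation vector about the tool's x, y, z in units of 10 degrees (1.0 is 10 degrees), a list of three; "xyz": the shift along the tool's x, y, z in units of 60 mm (1.0 is 60 mm), a list of three; "grip": the closure, from -1 (fully open) to 1 (shut). A call has 1 to 5 rows; each row is the pose to reach, as a shift and turn from the pose commanded when the call began, along the tool's axes at that moment; what a row does not reach only later rows make up. A row lasts 1/8 s, in which the tool goes at most 62.5 mm and 10.7 degrees, less where a joint would pass 70% of its speed; a pose out of reach is approached as far as the arm can. A call with a gripper value outside its range is refused whole. The fingers move at their own pace and stop on an object; "force" is the grip in N (left out, the last holds). Time passes only in rows, so rows that repeat a pose let the fingers close. It gives the time, the measured TCP pose, the force and the opening at its end, in the units of the state.
- arm.observe(): the state, without advancing time (a new reading comes with each control period).
- arm.get_image(name): name is "side" or "top" or "wrist"; returns the picture (400x640x3 uint8, blue, green, red); there is no depth.
- arm.camera_params(name): a dict with "mtx" (3x3 intrinsics, pixels), "k1" (the pictures are not rectified: a ray, as slopes to the right and down, at radius r is drawn at 1 + k1 r^2 times it, then the intrinsics apply), "T" (4x4, takes a point from camera to world coordinates); the wrist camera has in their place "T_tool_cam" (4x4, takes a point from camera to tool coordinates, whose origin is the TCP and whose axes are the flange's). Camera axes: x right, y down, z forward; pixel columns grow to the right and rows downward; lengths in m; the calibration is good to about 2 mm. A picture is of the moment at which its call begins: read the wrist's pose just before it. camera_params takes no time and is no camera call.
- arm.sign_off(): hands the job in, once; it reports no verdict.
The state is a dict: "clock": time; "joints": joint angles; "dq": joint speeds; "joint_efforts": joint torques, N m; "position": TCP position; "ee_rot": TCP orientation; "force": force on the tool from outside, world axes, zero at the start; "ft_torque": the same for the moment, N m; "width": opening from 0.0 (shut) to 1.0 (fully open).
Only numpy, scipy, OpenCV 4.12 (cv2) and the standard library are available. Lean on these libraries where they do the work, as an engineer would, in place of code of your own. Each camera call takes 0.05 s, during which the arm holds its last target. There are 200 camera calls.

## Working session

There is one attempt and no reset: what is moved stays moved. The work goes in short steps, Python scripts to look and compute and a tool call to move; the robot and the scene stay as the last step left them, time stands still between calls to the robot, and variables do not carry over. Pictures are saved under pics/ and viewed, about 8 in all and at most 12, crops included, and the job is handed in when it is done.

Besides the shell and the picture viewer there is one more tool, called after "Request:" as name(argument=value, ...) on one line, values as JSON. jog_arm: Moves the arm, as the interface text tells. Its arguments: {"type":"object","properties":{"moves":{"type":"array","items":{"type":"object","properties":{"twist":{"type":"array","items":{"type":"number"}},"xyz":{"type":"array","items":{"type":"number"}},"grip":{"type":"number"}}}},"force":{"type":"number"}},"required":["moves"]}

```bash
mkdir -p pics
python3 - <<'E'
from cell import arm
import cv2
print(arm.observe(), arm.tips_ahead)
for n in("top","side"):
    cv2.imwrite(f"pics/{n}0.png",arm.get_image(n)); print(n,arm.camera_params(n))
print(arm.camera_params("wrist"))
E
```

```text
{'clock': 0.0, 'joints': array([ 1.01442344,  0.43521966,  0.02495459,  1.57413493, -0.01165287,
        1.13401565, -0.07512889]), 'dq': array([ 9.59213330e-05,  1.07518338e-03,  1.47148484e-03,  8.45589051e-04,
       -1.77509391e-03,  1.05921256e-03,  1.47558283e-03]), 'joint_efforts': array([-1.76034897e-03, -6.67863107e+01,  9.83739384e-01, -3.14456570e+01,
       -6.06943807e-02,  4.30086418e-02,  1.58073799e-04]), 'position': array([ 0.27371777, -0.56129206,  0.23693218]), 'ee_rot': array([-3.05958762e+00, -7.06172062e-01,  7.16456747e-04]), 'force': array([ 0.52706714, -0.83259054, -0.75772798]), 'ft_torque': array([-0.00619498, -0.03925264,  0.02165296]), 'width': 0.996028897185977} 0.011
top {'mtx': array([[428.88592768,   0.        , 320.66047996],
       [  0.        , 428.88592768, 201.99881566],
       [  0.        ,   0.        ,   1.        ]]), 'k1': -0.11036357873917665, 'T': array([[ 0.02406967, -0.97823859,  0.2060823 ,  0.31794572],
       [-0.99970131, -0.02267916,  0.00910726,  0.04815487],
       [-0.0042353 , -0.20623995, -0.97849228,  1.18515578],
       [ 0
[... 442 characters left out ...]
4e-05, -7.18903932e-01, -6.95109441e-01,
         8.43950335e-01],
       [ 0.00000000e+00,  0.00000000e+00,  0.00000000e+00,
         1.00000000e+00]])}
{'mtx': array([[275.48797196,   0.        , 318.96465977],
       [  0.        , 275.48797196, 196.48427348],
       [  0.        ,   0.        ,   1.        ]]), 'k1': 0.010445502830754788, 'T_tool_cam': array([[-5.55519657e-04, -9.56154831e-01, -2.92861112e-01,
         7.97329245e-02],
       [ 9.99999537e-01, -3.01229564e-04, -9.13393025e-04,
        -2.97332168e-04],
       [ 7.85126728e-04, -2.92861484e-01,  9.56154556e-01,
        -1.47411339e-01],
       [ 0.00000000e+00,  0.00000000e+00,  0.00000000e+00,
         1.00000000e+00]])}
```

View pics/top0.png

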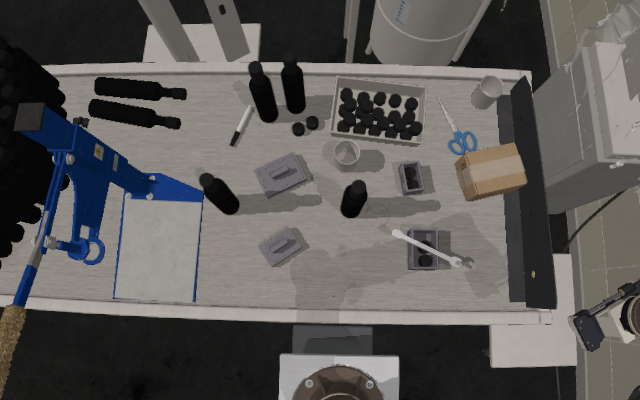

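View pics/side0.png

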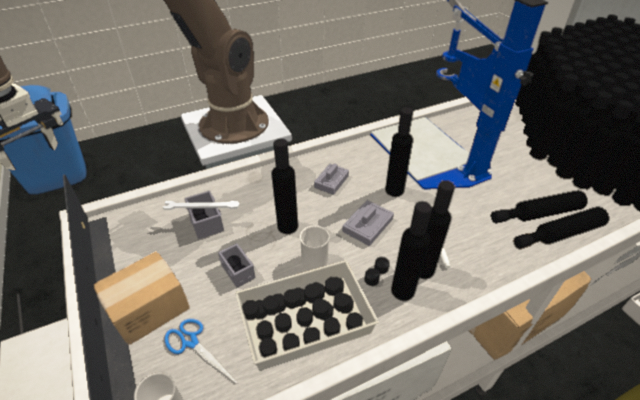

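Top view: the large tub is at (424,249) with the spanner from (396,233) to (472,266), and the small tub is at (411,177). The large lid is at (282,174) and the small lid at (283,246). bottle_mid's base is near (349,212), bottle_left's near (232,210), and the beaker is at (345,155). The side view agrees. Next I'll mask and measure.

```bash
cat > h.py <<'E'
import numpy as np, cv2
from cell import arm
from scipy.spatial.transform import Rotation as R
def cam(n,st=None):
    c=arm.camera_params(n)
    if n=="wrist":
        T=np.eye(4);T[:3,:3]=R.from_rotvec(st["ee_rot"]).as_matrix();T[:3,3]=st["position"]
        return c["mtx"],c["k1"],T@c["T_tool_cam"]
    return c["mtx"],c["k1"],c["T"]
def ray(c,px):
    K,k,T=c; px=np.atleast_2d(np.array(px,float))
    d=(px-K[:2,2])/[K[0,0],K[1,1]]; u=d.copy()
    for _ in range(15): u=d/(1+k*(u**2).sum(1,keepdims=True))
    return T[:3,3], np.c_[u,np.ones(len(u))]@T[:3,:3].T
def cast(c,px,z):
    o,d=ray(c,px); return o+d*((z-o[2])/d[:,2:3])
def proj(c,P):
    K,k,T=c; p=(np.atleast_2d(P)-T[:3,3])@T[:3,:3]; u=p[:,:2]/p[:,2:]
    return u*(1+k*(u**2).sum(1,keepdims=True))*[K[0,0],K[1,1]]+K[:2,2]
def tri(c1,p1,c2,p2):
    A=[];b=[]
    for c,p in((c1,p1),(c2,p2)):
        o,d=ray(c,p);d=d[0]/np.linalg.norm(d);M=np.eye(3)-np.outer(d,d);A.append(M);b.append(M@o)
    return np.linalg.lstsq(np.vstack(A),np.hstack(b),rcond=None)[0]
E
python3 - <<'E'
from h import *
im=cv2.imread("pics/top0.png"); c=cam("top"); s=cam("side")
for n,p in dict(lidL=(297,180),lidL_rib=(287,173),bench=(320,260),tub=(408,262)).items(): print(n,im[p[1],p[0]])
hsv=cv2.cvtColor(im,cv2.COLOR_BGR2HSV)
m=((im.astype(int)[...,0]-im[...,1]>=4)&(im.max(2)>50)&(im.max(2)<170)&(hsv[...,1]<80)).astype(np.uint8)*255
m=cv2.morphologyEx(m,cv2.MORPH_CLOSE,np.ones((3,3)))
cs,_=cv2.findContours(m,cv2.RETR_EXTERNAL,cv2.CHAIN_APPROX_NONE)
for k in cs:
    if cv2.contourArea(k)>250:
        x,y,w,h=cv2.boundingRect(k); print((x,y,w,h),cv2.contourArea(k))
for n,p,z in [("tubL",(424,249),.062),("tubS",(411,177),.052),("lidL",(282,174),.03),("lidS",(283,246),.03),("botmid base",(349,212),0),("botleft",(232,210),0),("beaker",(345,155),0.05)]:
    print(n,cast(c,p,z).round(3))
print("span",tri(c,(396,233),s,(238,205)),tri(c,(470,265),s,(167,204)),cast(c,[(396,233),(470,265)],.07))
a=im[125:295,220:500]; cv2.imwrite("pics/crop1.png",cv2.resize(a,None,fx=2.85,fy=2.85,interpolation=cv2.INTER_CUBIC))
E
```

```text
lidL [105 100 105]
lidL_rib [73 70 73]
bench [116 121 126]
tub [74 71 74]
(576, 316, 28, 35) 394.5
(408, 229, 30, 21) 308.5
(259, 228, 42, 39) 800.0
(399, 161, 25, 34) 571.0
(256, 153, 51, 45) 1186.0
tubL [[ 0.434 -0.217  0.062]]
tubS [[ 0.632 -0.188  0.052]]
lidL [[0.639 0.169 0.03 ]]
lidS [[0.437 0.158 0.03 ]]
botmid base [[ 0.541 -0.021  0.   ]]
botleft [[0.539 0.309 0.   ]]
beaker [[ 0.692 -0.006  0.05 ]]
span [ 0.47662728 -0.13593179  0.06557062] [ 0.39707221 -0.31526593  0.07774765] [[ 0.47422842 -0.14124453  0.07      ]
 [ 0.39354553 -0.3359347   0.07      ]]
```

View pics/crop1.png

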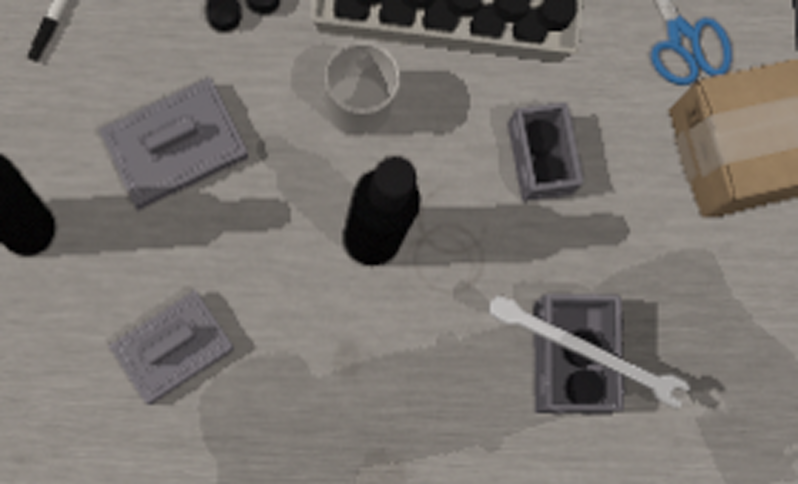

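```bash
cat >> h.py <<'E'
def plan(xyz,yawdeg,flip=0):
    """twist/xyz units to bring TCP to xyz, pointing down, tool y axis at world yaw (mod 180)"""
    st=arm.observe(); M=R.from_rotvec(st["ee_rot"]).as_matrix()
    best=None
    for y in (yawdeg,yawdeg+180):
        a=np.deg2rad(y); ty=np.array([np.cos(a),np.sin(a),0]); tz=np.array([0,0,-1.])
        T=np.c_[np.cross(ty,tz),ty,tz]; v=R.from_matrix(M.T@T).as_rotvec(degrees=True)/10
        if best is None or (np.linalg.norm(v)<np.linalg.norm(best))!=bool(flip): best=v
    d=M.T@(np.array(xyz)-st["position"])/.06
    print("twist",best.round(2),"xyz",d.round(3),"t",round(st["clock"],2),"F",st["force"].round(1),"w",round(st["width"],3),"q",st["joints"].round(2))
def look(name,n="wrist"):
    st=arm.observe(); im=arm.get_image(n); cv2.imwrite(f"pics/{name}.png",im)
    c=cam(n,st); np.savez(f"pics/{name}.npz",K=c[0],k=c[1],T=c[2]); return im,c
def load(name):
    z=np.load(f"pics/{name}.npz"); return cv2.imread(f"pics/{name}.png"),(z["K"],float(z["k"]),z["T"])
E
python3 - <<'E'
from h import *
plan([.434,-.235,.2],-22.4)
c=cam("top")
f=lambda P,z:cast(c,np.array(P)/2.85+[220,125],z).round(3)
print(f([(541,297),(619,297),(620,405),(540,408)],.062)); print(f([(511,107),(570,103),(580,190),(524,196)],.052))
print(f([(98,132),(208,79),(248,151),(142,198)],.026)); print(f([(110,343),(190,290),(231,348),(152,396)],.026))
E
```

```text
twist [-0.01 -0.   -4.16] xyz [ 4.785 -3.718  0.622] t 0.1 F [-0.5  0.1  0.1] w 1.002 q [ 1.01  0.44  0.03  1.57 -0.01  1.13 -0.08]
[[ 0.486 -0.18   0.062]
 [ 0.488 -0.253  0.062]
 [ 0.387 -0.252  0.062]
 [ 0.384 -0.177  0.062]]
[[ 0.673 -0.156  0.052]
 [ 0.679 -0.214  0.052]
 [ 0.592 -0.221  0.052]
 [ 0.585 -0.167  0.052]]
[[0.646 0.248 0.026]
 [0.703 0.141 0.026]
 [0.63  0.099 0.026]
 [0.58  0.201 0.026]]
[[0.438 0.225 0.026]
 [0.491 0.15  0.026]
 [0.436 0.109 0.026]
 [0.389 0.182 0.026]]
```

Request:
jog_arm(moves=[{"twist": [0,0,-1],"xyz": [1,-0.8,0.1],"grip": 0},{"twist": [0,0,-2],"xyz": [2,-1.6,0.2],"grip": 0.1},{"twist": [0,0,-3],"xyz": [3,-2.3,0.3],"grip": 0.1},{"twist": [0,0,-4.1],"xyz": [4,-3.1,0.4],"grip": 0.1},{"twist": [0,0,-4.16],"xyz": [4.78,-3.72,0.62],"grip": 0.1}])

```text
clock: 0.72
position: [0.4117, -0.2809, 0.2086]
ee_rot: [2.608, 1.751, 0.001]
force: [1.7, -0.6, 0.7]
width: 0.506
```

Request:
jog_arm(moves=[{"twist": [0,0,0],"xyz": [0,0,0],"grip": 0.1},{"twist": [0,0,0],"xyz": [0,0,0],"grip": 0.1},{"twist": [0,0,0],"xyz": [0,0,0],"grip": 0.1}])

```text
clock: 1.1
position: [0.4103, -0.2842, 0.2086]
ee_rot: [2.613, 1.744, -0.001]
force: [-0.7, -1.0, -0.4]
width: 0.451
```

Run:
```python
from h import *
plan([.434,-.235,.2],-22.4); im,c=look("w1")
```

```text
twist [-0.    0.   -0.02] xyz [0.909 0.05  0.142] t 1.1 F [-0.7 -1.  -0.4] w 0.451 q [ 0.7   0.28 -0.25  1.9   0.08  0.98  0.02]
```

View pics/w1.png

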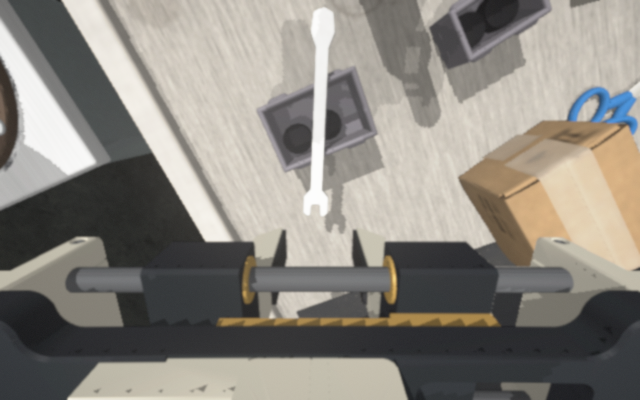

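Wrist view 1: the spanner runs from (322,10) to (316,214) across the large tub, whose rim corners are about (258,106), (355,68), (377,133) and (281,170). Part of the small tub shows at the upper right.

Run:
```python
from h import *
im,c=load("w1")
m=(im.min(2)>205).astype(np.uint8); m[225:]=0; m[:,:250]=0; m[:,400:]=0
n,l,s,ce=cv2.connectedComponentsWithStats(m); i=1+s[1:,4].argmax(); print(s[i],ce[i])
ys,xs=np.nonzero(l==i); 
P=cast(c,np.c_[xs,ys],.070); v=cv2.fitLine(P[:,:2].astype(np.float32),cv2.DIST_L2,0,.01,.01).ravel(); d=v[:2]; 
t=(P[:,:2]-v[2:])@d; print("dir deg",np.degrees(np.arctan2(d[1],d[0])),"len",np.ptp(t),"mid",(v[2:]+d*(t.max()+t.min())/2).round(4))
w=(P[:,:2]-v[2:])@[-d[1],d[0]]; q=abs(t-(t.max()+t.min())/2)<.03; print("width",np.ptp(w[q]), w[q].mean())
C=cast(c,[(258,106),(355,68),(377,133),(281,170)],.062); print("tub",C.round(4),C.mean(0).round(4),[np.linalg.norm(C[i]-C[i-1]).round(3) for i in range(4)],np.degrees(np.arctan2(*(C[1]-C[0])[1::-1])))
```

```text
[ 303    7   31  210 2955] [319.02335025 108.54111675]
dir deg 65.043724 len 0.19953166768756608 mid [ 0.4364 -0.2196]
width 0.011674356960925864 -8.51309352724606e-05
tub [[ 0.386  -0.1813  0.062 ]
 [ 0.4889 -0.1861  0.062 ]
 [ 0.4885 -0.2529  0.062 ]
 [ 0.3797 -0.25    0.062 ]] [ 0.4358 -0.2176  0.062 ] [np.float64(0.069), np.float64(0.103), np.float64(0.067), np.float64(0.109)] -2.6663257045902466
```

Run:
```python
from h import *
plan([.4364,-.2196,.058],-25)
```

```text
twist [0.   0.   0.24] xyz [ 1.162 -0.012  2.509] t 1.15 F [ 0.8 -0.4  0.1] w 0.452 q [ 0.7   0.28 -0.25  1.9   0.08  0.98  0.02]
```

Request:
jog_arm(moves=[{"twist": [0,0,0.24],"xyz": [0.7,0,0.5],"grip": 0.1},{"twist": [0,0,0.24],"xyz": [1.16,-0.01,1.2],"grip": 0.1},{"twist": [0,0,0.24],"xyz": [1.16,-0.01,1.7],"grip": 0.1},{"twist": [0,0,0.24],"xyz": [1.16,-0.01,1.7],"grip": 0.1}])

```text
clock: 1.65
position: [0.4353, -0.2183, 0.1049]
ee_rot: [-2.645, -1.689, 0.004]
force: [0.1, 0.7, 0.9]
width: 0.449
```

Run:
```python
from h import *
plan([.4364,-.2196,.058],-25)
```

```text
twist [-0.02  0.    0.01] xyz [-0.012  0.029  0.782] t 1.65 F [0.1 0.7 0.9] w 0.449 q [ 0.56  0.4  -0.26  2.04  0.15  0.73 -0.23]
```

Request:
jog_arm(moves=[{"twist": [0,0,0],"xyz": [-0.01,0.03,0.5],"grip": 0.1},{"twist": [0,0,0],"xyz": [-0.01,0.03,0.78],"grip": 0.1},{"twist": [0,0,0],"xyz": [-0.01,0.03,0.78],"grip": 0.1},{"twist": [0,0,0],"xyz": [-0.01,0.03,0.78],"grip": 0.9},{"twist": [0,0,0],"xyz": [-0.01,0.03,0.78],"grip": 1}], force=40)

```text
clock: 2.28
position: [0.439, -0.2199, 0.0609]
ee_rot: [2.646, 1.691, 0.001]
force: [0.1, 0.3, 0.1]
width: 0.281
```

Request:
jog_arm(moves=[{"twist": [0,0,0],"xyz": [0,0,0],"grip": 1},{"twist": [0,0,0],"xyz": [0,0,0],"grip": 1},{"twist": [0,0,0],"xyz": [0,0,-0.4],"grip": 1},{"twist": [0,0,0],"xyz": [0,0,-1.2],"grip": 1},{"twist": [0,0,0],"xyz": [0,0,-1.5],"grip": 1}])

```text
clock: 2.9
position: [0.4394, -0.2196, 0.1521]
ee_rot: [2.645, 1.691, 0.003]
force: [0.1, -0.4, -2.3]
width: 0.127
```

Run:
```python
from h import *
plan([.47,-.345,.12],85)
plan([.47,-.345,.12],85,1)
```

```text
twist [ 0.01 -0.01  7.02] xyz [-1.683  1.338  0.539] t 2.9 F [ 0.1 -0.4 -2.3] w 0.127 q [ 0.57  0.33 -0.28  1.98  0.12  0.84 -0.2 ]
twist [ 1.000e-02  2.000e-02 -1.098e+01] xyz [-1.683  1.338  0.539] t 2.9 F [ 0.1 -0.4 -2.3] w 0.127 q [ 0.57  0.33 -0.28  1.98  0.12  0.84 -0.2 ]
```

Before laying it down I'll regrip nearer the fingertips. As held, the tips stand 12 mm below the spanner, so it would drop that far.

Request:
jog_arm(moves=[{"twist": [0,0,0],"xyz": [0,0,0.8],"grip": 1},{"twist": [0,0,0],"xyz": [0,0,1.3],"grip": 1},{"twist": [0,0,0],"xyz": [0,0,1.48],"grip": 1},{"twist": [0,0,0],"xyz": [0,0,1.48],"grip": 1},{"twist": [0,0,0],"xyz": [0,0,1.48],"grip": 0.4}])

```text
clock: 3.52
position: [0.439, -0.2195, 0.0616]
ee_rot: [2.646, 1.692, 0.001]
force: [-0.1, 0.6, -0.9]
width: 0.19
```

Request:
jog_arm(moves=[{"twist": [0,0,0],"xyz": [0,0,0],"grip": 0.4},{"twist": [0,0,0],"xyz": [0,0,-0.12],"grip": 0.4},{"twist": [0,0,0],"xyz": [0,0,-0.12],"grip": 1},{"twist": [0,0,0],"xyz": [0,0,-0.12],"grip": 1},{"twist": [0,0,0],"xyz": [0,0,-0.12],"grip": 1}])

```text
clock: 4.15
position: [0.4385, -0.2195, 0.0683]
ee_rot: [2.646, 1.692, 0.0]
force: [-0.8, 0.5, 2.8]
width: 0.127
```

Request:
jog_arm(moves=[{"twist": [0,0,0],"xyz": [0,0,0],"grip": 1},{"twist": [0,0,0],"xyz": [0,0,-0.3],"grip": 1},{"twist": [0,0,0],"xyz": [0,0,-0.9],"grip": 1},{"twist": [0,0,0],"xyz": [0,0,-1.5],"grip": 1},{"twist": [0,0,0],"xyz": [0,0,-1.5],"grip": 1}])

```text
clock: 4.78
position: [0.4398, -0.2199, 0.1603]
ee_rot: [2.644, 1.69, 0.004]
force: [-0.7, 0.4, -1.2]
width: 0.127
```

Run:
```python
from h import *
plan([.47,-.32,.12],90)
look("w2"); look("t2","top")
print(cast(cam("top"),[(506,300),(503,100),(510,200)],0).round(3))
```

```text
twist [ 0.02 -0.01  6.52] xyz [-1.304  1.154  0.676] t 4.78 F [-0.7  0.4 -1.2] w 0.127 q [ 0.58  0.32 -0.28  1.97  0.12  0.85 -0.2 ]
[[ 0.303 -0.459  0.   ]
 [ 0.899 -0.49   0.   ]
 [ 0.586 -0.487  0.   ]]
```

View pics/w2.png

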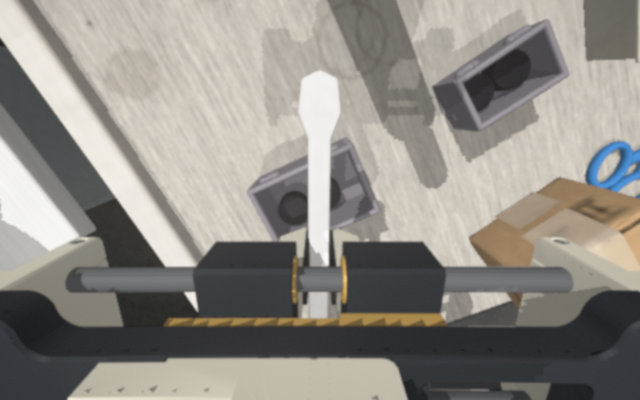

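Wrist view 2: the spanner is held level, and the large tub (centre about (312,190)) hasn't moved. The small tub shows at (505,75). The end panel is at y≈-0.47, so I'll lay the spanner at y=-0.335, along x.

Request:
jog_arm(moves=[{"twist": [0,0,1],"xyz": [-0.3,0.25,0],"grip": 1},{"twist": [0,0,2],"xyz": [-0.6,0.5,0],"grip": 1},{"twist": [0,0,3],"xyz": [-0.9,0.75,0],"grip": 1},{"twist": [0,0,4],"xyz": [-1.2,1,0.2],"grip": 1},{"twist": [0,0,5],"xyz": [-1.5,1.25,0.5],"grip": 1}])

```text
clock: 5.5
position: [0.4683, -0.333, 0.1265]
ee_rot: [-3.115, -0.406, 0.002]
force: [-0.6, 0.0, -1.1]
width: 0.125
```

Run:
```python
from h import *
plan([.47,-.335,.05],90)
```

```text
twist [-0.    0.01  1.49] xyz [0.021 0.04  1.274] t 5.5 F [-0.6  0.  -1.1] w 0.125 q [ 0.55  0.47 -0.04  1.82  0.02  0.85 -0.81]
```

Request:
jog_arm(moves=[{"twist": [0,0,0.8],"xyz": [0,0.02,0.5],"grip": 1},{"twist": [0,0,1.5],"xyz": [0.02,0.04,1.2],"grip": 1},{"twist": [0,0,1.5],"xyz": [0.02,0.04,1.6],"grip": 1},{"twist": [0,0,1.5],"xyz": [0.02,0.04,1.75],"grip": 1},{"twist": [0,0,1.5],"xyz": [0.02,0.04,1.78],"grip": 1}])

```text
clock: 6.12
position: [0.47, -0.3342, 0.0206]
ee_rot: [-3.141, -0.006, 0.002]
force: [0.4, 0.4, -0.8]
width: 0.128
```

Request:
jog_arm(moves=[{"twist": [0,0,0],"xyz": [0,0,0.08],"grip": 1},{"twist": [0,0,0],"xyz": [0,0,0.12],"grip": 1},{"twist": [0,0,0],"xyz": [0,0,0.12],"grip": 1}])

```text
clock: 6.5
position: [0.4707, -0.3346, 0.0145]
ee_rot: [3.141, 0.005, 0.001]
force: [-0.4, 0.1, -1.1]
width: 0.124
```

Request:
jog_arm(moves=[{"twist": [0,0,0],"xyz": [0,0,0],"grip": 0.5},{"twist": [0,0,0],"xyz": [0,0,0],"grip": 0.5},{"twist": [0,0,0],"xyz": [0,0,0],"grip": 0.5},{"twist": [0,0,0],"xyz": [0,0,-0.5],"grip": 0.5},{"twist": [0,0,0],"xyz": [0,0,-1.5],"grip": 0.3}])

```text
clock: 7.12
position: [0.469, -0.3336, 0.1032]
ee_rot: [-3.139, -0.006, 0.007]
force: [0.3, 0.4, 0.4]
width: 0.312
```

Run:
```python
from h import *
plan([.36,-.05,.22],60)
plan([.43,.16,.22],123)
plan([.43,.16,.22],123,1)
```

```text
twist [-0.01  0.03  3.02] xyz [-1.809 -4.738 -1.927] t 7.12 F [0.3 0.4 0.4] w 0.312 q [ 0.51  0.5   0.03  1.84 -0.02  0.8  -1.03]
twist [-0.02  0.02 -3.28] xyz [-0.63  -8.234 -1.924] t 7.12 F [0.3 0.4 0.4] w 0.312 q [ 0.51  0.5   0.03  1.84 -0.02  0.8  -1.03]
twist [ 0.03  0.03 14.72] xyz [-0.63  -8.234 -1.924] t 7.12 F [0.3 0.4 0.4] w 0.312 q [ 0.51  0.5   0.03  1.84 -0.02  0.8  -1.03]
```

Request:
jog_arm(moves=[{"twist": [0,0,-1],"xyz": [-0.4,-0.2,-0.9],"grip": 0},{"twist": [0,0,-2],"xyz": [-0.8,-0.9,-1.5],"grip": -0.5},{"twist": [0,0,-3],"xyz": [-1.1,-1.7,-1.9],"grip": -0.5},{"twist": [0,0,-4],"xyz": [-1.17,-2.6,-2.1],"grip": -0.5},{"twist": [0,0,-5],"xyz": [-1.17,-3.5,-2.3],"grip": -0.5}])

```text
clock: 7.75
position: [0.399, -0.1234, 0.243]
ee_rot: [2.841, 1.339, 0.001]
force: [1.5, 1.3, -0.2]
width: 0.745
```

Run:
```python
from h import *
plan([.42,.06,.24],35)
plan([.42,.06,.24],35,1)
```

```text
twist [ 0.01  0.   -7.45] xyz [ 2.581 -1.675  0.048] t 7.75 F [ 1.5  1.3 -0.2] w 0.745 q [ 0.41  0.11 -0.26  2.02  0.03  1.02 -0.55]
twist [ 0.000e+00 -1.000e-02  1.055e+01] xyz [ 2.581 -1.675  0.048] t 7.75 F [ 1.5  1.3 -0.2] w 0.745 q [ 0.41  0.11 -0.26  2.02  0.03  1.02 -0.55]
```

Request:
jog_arm(moves=[{"twist": [0,0,-1],"xyz": [0.5,-0.33,0],"grip": -0.5},{"twist": [0,0,-2],"xyz": [1,-0.67,0],"grip": -0.5},{"twist": [0,0,-3],"xyz": [1.5,-1,0],"grip": -0.5},{"twist": [0,0,-4],"xyz": [2.1,-1.35,0],"grip": -0.5},{"twist": [0,0,-5],"xyz": [2.58,-1.67,0],"grip": -0.5}])

```text
clock: 8.38
position: [0.4218, 0.0598, 0.2424]
ee_rot: [2.007, 2.416, 0.001]
force: [0.2, 0.0, 0.1]
width: 0.75
```

Run:
```python
from h import *
plan([.43,.11,.24],35)
look("w3")
```

```text
twist [ 0.    0.   -2.44] xyz [0.798 0.288 0.04 ] t 8.38 F [0.2 0.  0.1] w 0.75 q [ 0.19  0.15 -0.51  1.99  0.08  1.03 -0.17]
```

View pics/w3.png

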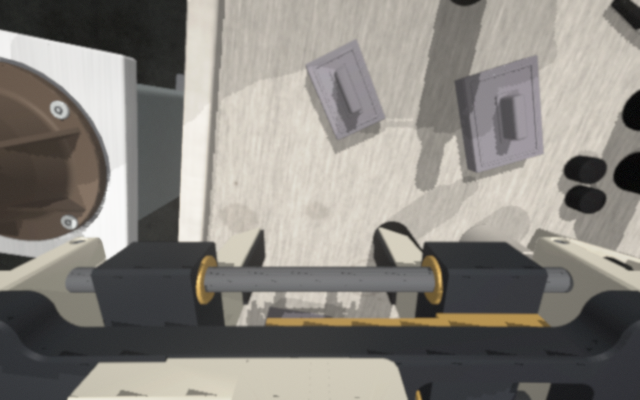

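Wrist view 3: small lid, top corners about (307,66), (356,41), (384,118) and (338,137), with its rib along (330,70)-(358,113). Large lid, corners about (460,80), (537,56), (543,153) and (478,172), with its rib at (512,117).

```bash
cat >> h.py <<'E'
def quad(c,m,z):
    k=max(cv2.findContours(m,cv2.RETR_EXTERNAL,cv2.CHAIN_APPROX_NONE)[0],key=cv2.contourArea)
    P=cast(c,k[:,0,:],z)[:,:2]; (x,y),(w,h),a=cv2.minAreaRect((P*1000).astype(np.float32))
    if w<h: w,h,a=h,w,a+90
    return (round(x,1),round(y,1)),(round(w,1),round(h,1)),round((a+90)%180-90,1)
E
python3 - <<'E'
from h import *
im,c=load("w3")
for p in [(325,60),(368,110),(345,90),(334,92),(335,135),(480,100),(530,90),(512,110),(465,110)]: print(p,im[p[1],p[0]],end=" ")
print()
b=cv2.GaussianBlur(im,(3,3),0).astype(int); purp=b[...,0]-b[...,1]
for lo in (95,105,115,125):
  for n,(x0,x1) in dict(S=(295,395),L=(450,552)).items():
    m=((purp>=3)&(b[...,2]>lo)&(b[...,2]<185)).astype(np.uint8)*255
    m[:,:x0]=0;m[:,x1:]=0;m[190:]=0;m=cv2.morphologyEx(cv2.morphologyEx(m,cv2.MORPH_CLOSE,np.ones((5,5))),cv2.MORPH_OPEN,np.ones((3,3)))
    print(lo,n,quad(c,m,.026))
E
```

```text
(325, 60) [146 142 146] (368, 110) [146 141 147] (345, 90) [141 135 140] (334, 92) [123 119 123] (335, 135) [132 132 136] (480, 100) [139 134 139] (530, 90) [158 150 156] (512, 110) [93 90 92] (465, 110) [81 79 81] 
95 S ((435.8, 167.9), (95.8, 64.8), -54.9)
95 L ((637.7, 174.4), (121.4, 87.3), -62.6)
105 S ((435.8, 167.9), (95.8, 64.8), -54.9)
105 L ((638.0, 174.6), (121.4, 86.6), -62.6)
115 S ((435.8, 167.9), (95.8, 64.8), -54.9)
115 L ((638.3, 174.7), (121.4, 85.9), -62.6)
125 S ((435.8, 167.9), (95.8, 64.8), -54.9)
125 L ((638.6, 174.9), (121.4, 85.3), -62.6)
```

Run:
```python
from h import *
plan([.436,.168,.041],35)
```

```text
twist [ 0.01 -0.01 -2.37] xyz [1.641 0.561 3.366] t 8.43 F [-0.4  4.7 -0.8] w 0.75 q [ 0.19  0.15 -0.51  1.99  0.08  1.03 -0.17]
```

Request:
jog_arm(moves=[{"twist": [0,0,-1],"xyz": [0.7,0.2,0.4],"grip": -0.3},{"twist": [0,0,-2],"xyz": [1.3,0.45,1],"grip": -0.3},{"twist": [0,0,-2.37],"xyz": [1.64,0.56,1.8],"grip": -0.3},{"twist": [0,0,-2.37],"xyz": [1.64,0.56,2.3],"grip": -0.3},{"twist": [0,0,-2.37],"xyz": [1.64,0.56,2.3],"grip": -0.3}])

```text
clock: 9.05
position: [0.4358, 0.1604, 0.1025]
ee_rot: [-1.476, -2.77, 0.005]
force: [-0.8, -0.0, -0.2]
width: 0.652
```

Run:
```python
from h import *
plan([.436,.168,.041],35)
```

```text
twist [-0.03 -0.01 -0.11] xyz [0.103 0.077 1.026] t 9.05 F [-0.8 -0.  -0.2] w 0.652 q [-0.03  0.42 -0.56  2.07  0.32  0.74 -0.2 ]
```

Request:
jog_arm(moves=[{"twist": [0,0,-0.11],"xyz": [0.1,0.08,0.5],"grip": -0.3},{"twist": [0,0,-0.11],"xyz": [0.1,0.08,0.9],"grip": -0.3},{"twist": [0,0,-0.11],"xyz": [0.1,0.08,1.0],"grip": -0.3},{"twist": [0,0,-0.11],"xyz": [0.1,0.08,1.0],"grip": 1},{"twist": [0,0,-0.11],"xyz": [0.1,0.08,1.0],"grip": 1}], force=50)

```text
clock: 9.68
position: [0.4388, 0.1689, 0.0454]
ee_rot: [1.451, 2.785, 0.002]
force: [0.3, -0.1, 0.2]
width: 0.479
```

Request:
jog_arm(moves=[{"twist": [0,0,0],"xyz": [0,0,0],"grip": 1},{"twist": [0,0,0],"xyz": [0,0,0],"grip": 1},{"twist": [0,0,0],"xyz": [0,0,0],"grip": 1},{"twist": [0,0,0],"xyz": [0,0,-0.4],"grip": 1},{"twist": [0,0,0],"xyz": [0,0,-1.2],"grip": 1}])

```text
clock: 10.3
position: [0.4366, 0.1681, 0.1156]
ee_rot: [-1.449, -2.784, 0.005]
force: [1.0, 0.3, -1.7]
width: 0.143
```

Run:
```python
from h import *
print(arm.observe()["position"])
plan([.41,.03,.22],60)
im,c=load("w2")
b=cv2.GaussianBlur(im,(3,3),0).astype(int); purp=b[...,0]-b[...,1]
m=((purp>=3)&(b[...,2]>30)&(b[...,2]<190)).astype(np.uint8)*255
m[:,:430]=0;m[:,575:]=0;m[140:]=0
k=max(cv2.findContours(m,cv2.RETR_EXTERNAL,cv2.CHAIN_APPROX_NONE)[0],key=cv2.contourArea); print(cv2.approxPolyDP(k,4,True)[:,0].tolist())
cv2.imwrite("pics/crop2.png",np.hstack([cv2.resize(im[0:145,420:580],None,fx=4,fy=4,interpolation=cv2.INTER_CUBIC)]))
```

```text
[0.436641   0.16811598 0.11559714]
twist [-0.02 -0.01 -2.5 ] xyz [-1.628 -1.692 -1.735] t 10.3 F [ 1.   0.3 -1.7] w 0.143 q [-0.03  0.4  -0.58  2.05  0.31  0.78 -0.18]
[[548, 21], [506, 37], [437, 84], [453, 82], [458, 87], [470, 128], [481, 129], [567, 74]]
```

View pics/crop2.png

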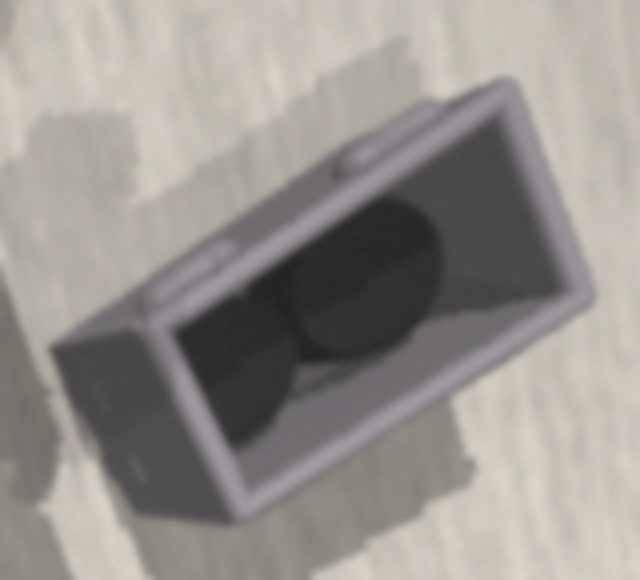

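Crop of the small tub: the rim's outer corners in the crop are (148,322), (512,78), (596,298) and (236,520), which I'll convert to world positions. The small lid is held with an opening of 13 mm on the rib.

Run:
```python
from h import *
im,c=load("w2")
P=np.array([(148,322),(512,78),(596,298),(236,520)])/4+[420,0]-.375
C=cast(c,P,.052); print(C.round(4),C.mean(0).round(4),[np.linalg.norm(C[i]-C[i-1]).round(3) for i in range(4)],[np.degrees(np.arctan2(*(C[a]-C[b])[1::-1])).round(1) for a,b in((1,0),(2,3))])
```

```text
[[ 0.5917 -0.1735  0.052 ]
 [ 0.6705 -0.1605  0.052 ]
 [ 0.6787 -0.2091  0.052 ]
 [ 0.5978 -0.2219  0.052 ]] [ 0.6347 -0.1913  0.052 ] [np.float64(0.049), np.float64(0.08), np.float64(0.049), np.float64(0.082)] [np.float64(9.4), np.float64(9.0)]
```

Request:
jog_arm(moves=[{"twist": [0,0,0],"xyz": [-0.2,-0.2,-0.7],"grip": 1},{"twist": [0,0,0],"xyz": [-0.6,-0.6,-1.3],"grip": 1},{"twist": [0,0,0.5],"xyz": [-1,-1,-1.74],"grip": 1},{"twist": [0,0,1],"xyz": [-1.4,-1.4,-1.74],"grip": 1},{"twist": [0,0,2],"xyz": [-1.63,-1.7,-1.74],"grip": 1}])

```text
clock: 10.92
position: [0.4101, 0.0284, 0.2208]
ee_rot: [1.92, 2.486, -0.0]
force: [0.1, 0.6, -0.6]
width: 0.15
```

Run:
```python
from h import *
plan([.40,-.17,.22],-70); plan([.40,-.17,.22],-70,1)
```

```text
twist [0.   0.   8.46] xyz [-3.157 -0.999  0.015] t 10.93 F [ 0.1  0.6 -0.6] w 0.15 q [ 0.29  0.15 -0.54  2.05  0.09  0.97 -0.04]
twist [-0.    0.   -9.54] xyz [-3.157 -0.999  0.015] t 10.93 F [ 0.1  0.6 -0.6] w 0.15 q [ 0.29  0.15 -0.54  2.05  0.09  0.97 -0.04]
```

Request:
jog_arm(moves=[{"twist": [0,0,1],"xyz": [-0.7,-0.2,0],"grip": 1},{"twist": [0,0,2],"xyz": [-1.4,-0.4,0],"grip": 1},{"twist": [0,0,3],"xyz": [-2.1,-0.6,0],"grip": 1},{"twist": [0,0,4],"xyz": [-2.7,-0.85,0],"grip": 1},{"twist": [0,0,5],"xyz": [-3.15,-1,0],"grip": 1}])

```text
clock: 11.55
position: [0.4007, -0.1696, 0.2204]
ee_rot: [-2.792, -1.441, 0.001]
force: [0.5, 0.1, -0.8]
width: 0.149
```

Run:
```python
from h import *
plan([.51,-.21,.22],-80.8)
```

```text
twist [-0.    0.    4.54] xyz [0.507 1.875 0.006] t 11.55 F [ 0.5  0.1 -0.8] w 0.149 q [ 0.52  0.16 -0.27  2.01  0.05  0.97 -0.4 ]
```

Request:
jog_arm(moves=[{"twist": [0,0,1],"xyz": [0.1,0.5,0],"grip": 1},{"twist": [0,0,2],"xyz": [0.2,0.9,0],"grip": 1},{"twist": [0,0,3],"xyz": [0.4,1.4,0],"grip": 1},{"twist": [0,0,4],"xyz": [0.5,1.87,0],"grip": 1},{"twist": [0,0,4.54],"xyz": [0.51,1.87,0],"grip": 1}])

```text
clock: 12.18
position: [0.5124, -0.2076, 0.2199]
ee_rot: [-3.131, -0.256, 0.0]
force: [-1.2, 1.1, 0.0]
width: 0.151
```

Run:
```python
from h import *
look("w4")
plan([.635,-.191,.12],-80.8)
im,c=load("w4"); cs=proj(c,[(.635,-.191,.052)])[0]; print(cs); st=arm.observe(); print(st["position"])
x,y=np.clip(cs.astype(int)-[80,70],0,None); print(x,y); cv2.imwrite("pics/crop3.png",cv2.resize(im[y:y+220,x:x+190],None,fx=2.7,fy=2.7,interpolation=cv2.INTER_CUBIC))
```

```text
twist [-0.  0. -0.] xyz [2.076 0.064 1.663] t 12.22 F [ 0.9  0.6 -1.1] w 0.143 q [ 0.38  0.34 -0.12  1.77  0.05  1.04 -1.17]
[322.93288011  67.75725643]
[ 0.51147791 -0.20709162  0.21988518]
242 0
```

View pics/crop3.png

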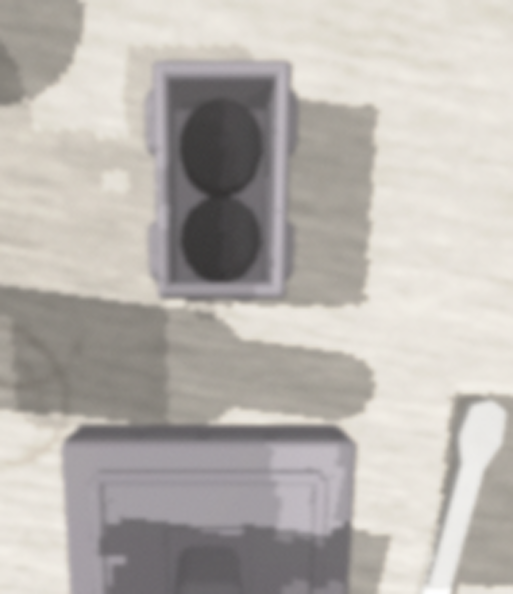

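Wrist view 4: the small tub is open and clear. Its rim corners in the crop are (153,62), (290,62), (287,297) and (160,297). The held lid's far edge runs from (64,440) to (355,440), square with the tub, and the spanner lies flat on the bench at the right.

Run:
```python
from h import *
im,c=load("w4"); st=arm.observe()
f=lambda P,z:cast(c,np.array(P)/2.7+[242,0]-.3,z)
C=f([(153,62),(290,62),(287,297),(160,297)],.052)
print(C.round(4),C.mean(0).round(4),[np.linalg.norm(C[i]-C[i-1]).round(3) for i in range(4)],[np.degrees(np.arctan2(*(C[a]-C[b])[1::-1])).round(1) for a,b in((0,3),(1,2))])
L=f([(64,440),(355,440)],.202); M=R.from_rotvec(st["ee_rot"]).as_matrix()
print("lid end in tool frame",((L-st["position"])@M).round(4))
```

```text
[[ 0.6715 -0.1599  0.052 ]
 [ 0.6797 -0.21    0.052 ]
 [ 0.5983 -0.2249  0.052 ]
 [ 0.59   -0.1743  0.052 ]] [ 0.6349 -0.1923  0.052 ] [np.float64(0.083), np.float64(0.051), np.float64(0.083), np.float64(0.051)] [np.float64(10.0), np.float64(10.4)]
lid end in tool frame [[ 0.0511 -0.0324  0.0179]
 [ 0.0513  0.0327  0.0178]]
```

Request:
jog_arm(moves=[{"twist": [0,0,0],"xyz": [0.7,0,0],"grip": 1},{"twist": [0,0,-0.05],"xyz": [1.4,0.03,0.3],"grip": 1},{"twist": [0,0,-0.06],"xyz": [2.06,0.08,0.8],"grip": 1},{"twist": [0,0,-0.06],"xyz": [2.06,0.08,1.5],"grip": 1},{"twist": [0,0,-0.06],"xyz": [2.06,0.08,1.7],"grip": 1}])

```text
clock: 12.85
position: [0.6314, -0.1907, 0.1154]
ee_rot: [-3.127, -0.282, 0.009]
force: [-1.1, -0.2, -0.7]
width: 0.147
```

Request:
jog_arm(moves=[{"twist": [0,0,0],"xyz": [0,0,0],"grip": 1},{"twist": [0,0,0],"xyz": [0,0,0],"grip": 1}])

```text
clock: 13.1
position: [0.6343, -0.1919, 0.1206]
ee_rot: [3.128, 0.279, 0.004]
force: [-0.2, -0.1, -0.9]
width: 0.15
```

Run:
```python
from h import *
plan([.634,-.192,.088],-80.2);print(arm.observe()["position"])
```

```text
twist [ 0.01 -0.01  0.04] xyz [-0.007  0.     0.543] t 13.1 F [-0.2 -0.1 -0.9] w 0.15 q [ 0.29  0.6  -0.12  1.6   0.08  0.94 -1.25]
[ 0.63433068 -0.19188102  0.12059974]
```

Request:
jog_arm(moves=[{"twist": [0,0,0],"xyz": [0,0,0.25],"grip": 1},{"twist": [0,0,0],"xyz": [0,0,0.4],"grip": 1},{"twist": [0,0,0],"xyz": [0,0,0.5],"grip": 1},{"twist": [0,0,0],"xyz": [0,0,0.55],"grip": 1},{"twist": [0,0,0],"xyz": [0,0,0.55],"grip": 1}])

```text
clock: 13.72
position: [0.634, -0.1921, 0.086]
ee_rot: [3.128, 0.278, 0.001]
force: [-0.6, -1.8, 2.7]
width: 0.15
```

Request:
jog_arm(moves=[{"twist": [0,0,0],"xyz": [0,0,0.05],"grip": 1},{"twist": [0,0,0],"xyz": [0,0,0.05],"grip": 1}])

```text
clock: 13.98
position: [0.6345, -0.1921, 0.084]
ee_rot: [3.128, 0.278, 0.003]
force: [-1.4, -0.5, 10.0]
width: 0.147
```

Request:
jog_arm(moves=[{"twist": [0,0,0],"xyz": [0,0,0.05],"grip": 1},{"twist": [0,0,0],"xyz": [0,0,0.1],"grip": 1},{"twist": [0,0,0],"xyz": [0,0,0.1],"grip": 1}])

```text
clock: 14.35
position: [0.6341, -0.1916, 0.0764]
ee_rot: [3.129, 0.279, 0.001]
force: [2.5, -2.5, -2.0]
width: 0.148
```

Request:
jog_arm(moves=[{"twist": [0,0,0],"xyz": [0,0,0.05],"grip": 1},{"twist": [0,0,0],"xyz": [0,0,0.05],"grip": 1},{"twist": [0,0,0],"xyz": [0,0,0.05],"grip": 1}])

```text
clock: 14.72
position: [0.6338, -0.1919, 0.0743]
ee_rot: [3.129, 0.278, 0.001]
force: [-0.6, -2.5, 7.9]
width: 0.149
```

Request:
jog_arm(moves=[{"twist": [0,0,0],"xyz": [0,0,0.06],"grip": 1},{"twist": [0,0,0],"xyz": [0,0,0.06],"grip": 1}])

```text
clock: 14.98
position: [0.6338, -0.1918, 0.0741]
ee_rot: [3.128, 0.278, 0.002]
force: [-12.4, 1.0, 37.9]
width: 0.152
```

Request:
jog_arm(moves=[{"twist": [0,0,0],"xyz": [0,0,0.04],"grip": 1},{"twist": [0,0,0],"xyz": [0,0,0.04],"grip": 1}])

```text
clock: 15.22
position: [0.6339, -0.1919, 0.074]
ee_rot: [3.128, 0.278, 0.004]
force: [-20.1, 2.1, 57.7]
width: 0.15
```

The lid is home: the TCP stops hard at 0.074 m, the expected height. I'll relieve the load, release and rise.

Request:
jog_arm(moves=[{"twist": [0,0,0],"xyz": [0,0,-0.12],"grip": 1},{"twist": [0,0,0],"xyz": [0,0,-0.12],"grip": 0.2},{"twist": [0,0,0],"xyz": [0,0,-0.12],"grip": 0.0},{"twist": [0,0,0],"xyz": [0,0,-0.12],"grip": 0},{"twist": [0,0,0],"xyz": [0,0,-0.5],"grip": 0}])

```text
clock: 15.85
position: [0.6321, -0.1909, 0.0955]
ee_rot: [-3.128, -0.279, 0.007]
force: [0.4, 0.6, 1.3]
width: 0.489
```

Request:
jog_arm(moves=[{"twist": [0,0,0],"xyz": [0,0,-0.8],"grip": 0},{"twist": [0,0,0],"xyz": [-0.5,0,-1.5],"grip": 0},{"twist": [0,0,0],"xyz": [-1.2,0,-2],"grip": 0},{"twist": [0,0,0],"xyz": [-2,0,-2.1],"grip": 0},{"twist": [0,0,0],"xyz": [-2,0,-2.1],"grip": 0}])

```text
clock: 16.48
position: [0.5125, -0.2141, 0.2243]
ee_rot: [3.129, 0.274, -0.002]
force: [0.4, -0.0, 0.1]
width: 0.499
```

Run:
```python
from h import *
im,c=look("w5")
cs=proj(c,[(.635,-.192,.056)])[0]; print(cs,arm.observe()["position"])
b=cv2.GaussianBlur(im,(3,3),0).astype(int); purp=b[...,0]-b[...,1]
m=((purp>=3)&(b[...,2]>30)&(b[...,2]<200)).astype(np.uint8)*255; m[215:]=0;m[:,:250]=0;m[:,400:]=0
print(quad(c,m,.056))
plan([.41,-.15,.22],20)
cv2.imwrite("pics/crop4.png",cv2.resize(im[0:230,200:480],None,fx=2.5,fy=2.5))
```

```text
[318.88081911  66.76826943] [ 0.51447819 -0.2132132   0.22399508]
((633.1, -191.7), (97.1, 65.0), 10.0)
twist [ 0.   -0.    8.01] xyz [-1.53  -1.343  0.066] t 16.52 F [ 0.1 -0.6 -0.1] w 0.499 q [ 0.39  0.34 -0.13  1.75  0.05  1.05 -1.15]
```

View pics/crop4.png

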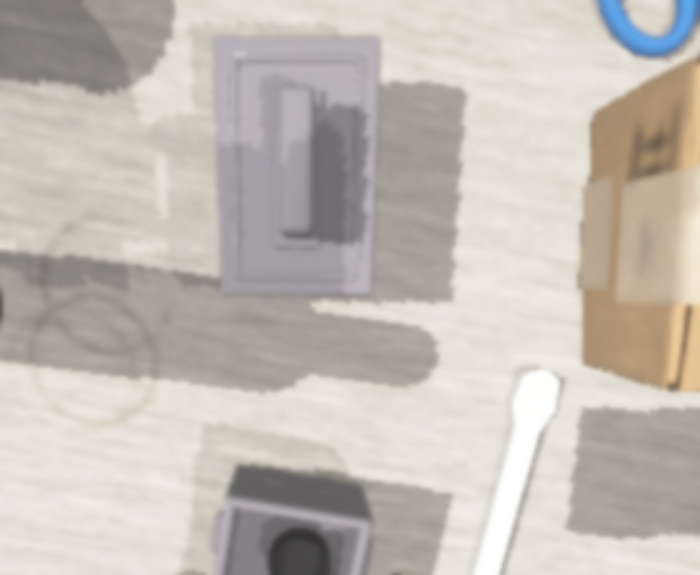

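Crop 4: the small lid sits level and square on its tub. At the expected 56 mm top height it measures 97 x 65 mm with yaw 10°. Next is the large lid.

Request:
jog_arm(moves=[{"twist": [0,0,-1],"xyz": [-0.5,-0.2,-0.2],"grip": -0.3},{"twist": [0,0,-2],"xyz": [-1,-0.6,-0.3],"grip": -0.3},{"twist": [0,0,-3],"xyz": [-1.4,-1.1,-0.3],"grip": -0.3},{"twist": [0,0,-4],"xyz": [-1.4,-1.7,-0.3],"grip": -0.3},{"twist": [0,0,-5],"xyz": [-1.4,-2.2,-0.3],"grip": -0.3}])

```text
clock: 17.15
position: [0.41, -0.0958, 0.2415]
ee_rot: [-2.712, -1.585, -0.001]
force: [0.3, 0.6, 0.5]
width: 0.645
```

Run:
```python
from h import *
print(arm.observe()["position"])
plan([.43,.08,.24],27.4)
```

```text
[ 0.41001544 -0.09581149  0.24145278]
twist [ 0.   -0.   -5.68] xyz [ 2.716 -1.149  0.026] t 17.15 F [0.3 0.6 0.5] w 0.645 q [ 0.42  0.12 -0.35  2.01  0.05  1.02 -0.46]
```

Request:
jog_arm(moves=[{"twist": [0,0,-1],"xyz": [0.6,-0.25,0],"grip": -0.3},{"twist": [0,0,-2],"xyz": [1.2,-0.5,0],"grip": -0.3},{"twist": [0,0,-3],"xyz": [1.8,-0.75,0],"grip": -0.3},{"twist": [0,0,-4],"xyz": [2.4,-1,0],"grip": -0.3},{"twist": [0,0,-5],"xyz": [2.72,-1.15,0],"grip": -0.3}])

```text
clock: 17.77
position: [0.4314, 0.0816, 0.2414]
ee_rot: [-1.785, -2.584, -0.003]
force: [-0.5, -0.1, -0.0]
width: 0.649
```

Run:
```python
from h import *
print(arm.observe()["position"])
plan([.638,.1745,.15],27.4)
```

```text
[0.43143483 0.0816473  0.24144805]
twist [ 0.   -0.01 -0.67] xyz [0.227 3.767 1.527] t 17.77 F [-0.5 -0.1 -0. ] w 0.649 q [ 0.21  0.18 -0.59  1.96  0.12  1.04 -0.07]
```

Request:
jog_arm(moves=[{"twist": [0,0,-0.67],"xyz": [0.1,0.8,0],"grip": -0.3},{"twist": [0,0,-0.67],"xyz": [0.2,1.6,0.2],"grip": -0.3},{"twist": [0,0,-0.67],"xyz": [0.23,2.4,0.5],"grip": -0.3},{"twist": [0,0,-0.67],"xyz": [0.23,3.2,1],"grip": -0.3},{"twist": [0,0,-0.67],"xyz": [0.23,3.77,1.53],"grip": -0.3}])

```text
clock: 18.4
position: [0.6405, 0.1715, 0.1477]
ee_rot: [-1.643, -2.677, -0.002]
force: [-0.5, -0.8, 0.8]
width: 0.645
```

Run:
```python
from h import *
print(arm.observe()["position"])
plan([.638,.1745,.041],27.4)
```

```text
[0.64048454 0.17153874 0.14772155]
twist [ 0.   -0.01 -0.05] xyz [ 0.06  -0.016  1.779] t 18.4 F [-0.5 -0.8  0.8] w 0.645 q [-0.02  0.63 -0.52  1.54  0.34  1.06 -0.15]
```

Request:
jog_arm(moves=[{"twist": [0,0,0],"xyz": [0.06,-0.02,0.7],"grip": -0.3},{"twist": [0,0,0],"xyz": [0.06,-0.02,1.3],"grip": -0.3},{"twist": [0,0,0],"xyz": [0.06,-0.02,1.68],"grip": -0.3},{"twist": [0,0,0],"xyz": [0.06,-0.02,1.75],"grip": -0.3},{"twist": [0,0,0],"xyz": [0.06,-0.02,1.75],"grip": 1}])

```text
clock: 19.02
position: [0.6359, 0.1729, 0.0448]
ee_rot: [-1.643, -2.677, -0.001]
force: [0.1, 0.2, -0.3]
width: 0.585
```

Request:
jog_arm(moves=[{"twist": [0,0,0],"xyz": [0,0,0],"grip": 1},{"twist": [0,0,0],"xyz": [0,0,0],"grip": 1},{"twist": [0,0,0],"xyz": [0,0,0],"grip": 1},{"twist": [0,0,0],"xyz": [0,0,0],"grip": 1}])

```text
clock: 19.52
position: [0.636, 0.1722, 0.0453]
ee_rot: [1.644, 2.676, 0.002]
force: [1.0, 0.0, 1.4]
width: 0.157
```

Request:
jog_arm(moves=[{"twist": [0,0,0],"xyz": [0,0,-0.4],"grip": 1},{"twist": [0,0,0],"xyz": [0,0,-1.2],"grip": 1},{"twist": [0,0,0],"xyz": [0,-0.5,-2],"grip": 1},{"twist": [0,0,0],"xyz": [0,-1.2,-2.7],"grip": 1},{"twist": [0,0,0],"xyz": [0,-1.8,-3],"grip": 1}])

```text
clock: 20.15
position: [0.5387, 0.1231, 0.2271]
ee_rot: [1.643, 2.675, 0.003]
force: [0.1, 0.8, -0.7]
width: 0.15
```

Run:
```python
from h import *
print(arm.observe()["position"])
plan([.41,.05,.23],-20)
```

```text
[0.53867226 0.12308778 0.22712766]
twist [ 0.02 -0.    4.69] xyz [-0.116 -2.463 -0.054] t 20.15 F [ 0.1  0.8 -0.7] w 0.15 q [ 0.12  0.39 -0.59  1.73  0.24  1.09 -0.08]
```

Request:
jog_arm(moves=[{"twist": [0,0,0],"xyz": [0,-0.7,0],"grip": 1},{"twist": [0,0,0.5],"xyz": [-0.05,-1.4,0],"grip": 1},{"twist": [0,0,1.5],"xyz": [-0.1,-2,0],"grip": 1},{"twist": [0,0,2.5],"xyz": [-0.1,-2.4,0],"grip": 1},{"twist": [0,0,3.5],"xyz": [-0.12,-2.46,0],"grip": 1}])

```text
clock: 20.78
position: [0.4091, 0.0489, 0.2248]
ee_rot: [2.379, 2.05, -0.002]
force: [0.2, 0.5, -0.1]
width: 0.15
```

Run:
```python
from h import *
print(arm.observe()["position"])
plan([.39,-.11,.23],-60)
```

```text
[0.40907435 0.0489322  0.22482988]
twist [0.   0.01 5.15] xyz [-2.667  0.077 -0.083] t 20.77 F [ 0.2  0.5 -0.1] w 0.15 q [ 0.23  0.14 -0.53  2.04  0.09  0.98 -0.49]
```

Request:
jog_arm(moves=[{"twist": [0,0,1],"xyz": [-0.6,0,0],"grip": 1},{"twist": [0,0,2],"xyz": [-1.2,0,0],"grip": 1},{"twist": [0,0,3],"xyz": [-1.8,0,0],"grip": 1},{"twist": [0,0,4],"xyz": [-2.3,0.05,0],"grip": 1},{"twist": [0,0,5],"xyz": [-2.67,0.08,0],"grip": 1}])

```text
clock: 21.4
position: [0.3925, -0.1106, 0.2248]
ee_rot: [3.023, 0.853, -0.0]
force: [0.5, 0.0, -1.1]
width: 0.147
```

Run:
```python
from h import *
print(arm.observe()["position"])
plan([.345,-.215,.23],-91)
```

```text
[ 0.39253296 -0.11058385  0.22484162]
twist [0.   0.   3.25] xyz [-1.585  1.07  -0.085] t 21.4 F [ 0.5  0.  -1.1] w 0.147 q [ 0.41  0.11 -0.29  2.06  0.04  0.97 -0.92]
```

Request:
jog_arm(moves=[{"twist": [0,0,0.9],"xyz": [-0.4,0.3,0],"grip": 1},{"twist": [0,0,1.8],"xyz": [-0.8,0.55,0],"grip": 1},{"twist": [0,0,2.7],"xyz": [-1.2,0.85,0],"grip": 1},{"twist": [0,0,3.25],"xyz": [-1.58,1.07,-0.08],"grip": 1},{"twist": [0,0,3.25],"xyz": [-1.58,1.07,-0.08],"grip": 1}])

```text
clock: 22.02
position: [0.3455, -0.2155, 0.23]
ee_rot: [3.141, -0.022, 0.0]
force: [0.2, 0.2, -0.7]
width: 0.146
```

Run:
```python
from h import *
im,c=look("w6"); st=arm.observe(); print(st["position"],st["joints"].round(2))
print(proj(c,[(.436,-.218,.062)]))
cv2.imwrite("pics/crop5.png",cv2.resize(im[0:220,230:420],None,fx=2.7,fy=2.7,interpolation=cv2.INTER_CUBIC))
```

```text
[ 0.34612694 -0.21438364  0.22989388] [ 0.55  0.09 -0.14  2.07  0.02  0.98 -1.18]
[[320.54150379 101.34951714]]
```

View pics/crop5.png

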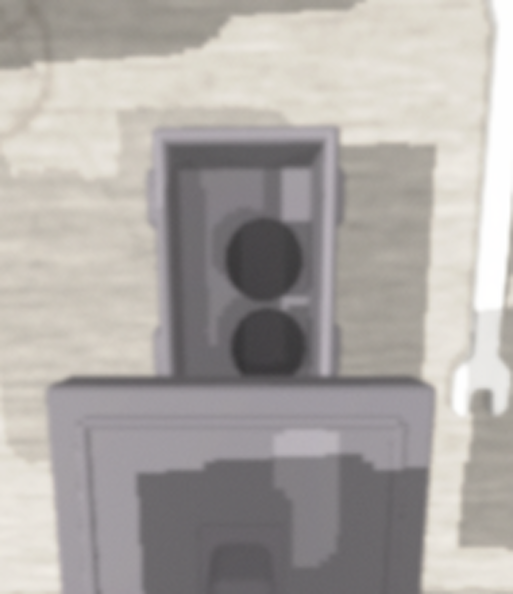

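Wrist view 6: large tub rim, far corners in the crop at (152,128) and (341,128), with sides running to (167,376) and (330,376) where the held lid hides the rest. The lid's top edge runs from (48,391) to (434,390), and the spanner lies clear at the right.

Run:
```python
from h import *
im,c=load("w6"); st=arm.observe()
f=lambda P,z:cast(c,np.array(P)/2.7+[230,0]-.3,z)
C=f([(152,128),(341,128),(330,376),(167,376)],.062); print(C.round(4),np.linalg.norm(C[0]-C[1]).round(4),np.linalg.norm(C[2]-C[3]).round(4),[np.degrees(np.arctan2(*(C[a]-C[b])[1::-1])).round(1) for a,b in((0,3),(1,2))])
ax=(C[0]+C[1]-C[2]-C[3])[:2];ax/=np.linalg.norm(ax); print("centre",((C[0]+C[1])[:2]/2-.054*ax).round(4),np.degrees(np.arctan2(ax[1],ax[0])))
L=f([(48,391),(434,390)],.2115); M=R.from_rotvec(st["ee_rot"]).as_matrix()
print("lid end in tool",((L-st["position"])@M).round(4))
```

```text
[[ 0.4889 -0.1833  0.062 ]
 [ 0.4878 -0.255   0.062 ]
 [ 0.3955 -0.2528  0.062 ]
 [ 0.3965 -0.1849  0.062 ]] 0.0717 0.0679 [np.float64(1.0), np.float64(-1.4)]
centre [ 0.4344 -0.219 ] -0.2002096475325976
lid end in tool [[ 0.0605 -0.0418  0.0184]
 [ 0.0605  0.0432  0.0184]]
```

Run:
```python
from h import *
plan([.4355,-.2185,.13],-90.7)
```

```text
twist [ 0.   -0.    0.01] xyz [1.49  0.052 1.666] t 22.07 F [-0.4  1.2 -0.9] w 0.152 q [ 0.55  0.09 -0.14  2.07  0.02  0.98 -1.18]
```

Request:
jog_arm(moves=[{"twist": [0,0,0],"xyz": [0.7,0.02,0],"grip": 1},{"twist": [0,0,0],"xyz": [1.2,0.04,0.3],"grip": 1},{"twist": [0,0,0],"xyz": [1.49,0.05,1],"grip": 1},{"twist": [0,0,0],"xyz": [1.49,0.05,1.6],"grip": 1},{"twist": [0,0,0],"xyz": [1.49,0.05,1.67],"grip": 1}])

```text
clock: 22.7
position: [0.4346, -0.2162, 0.1274]
ee_rot: [-3.139, 0.012, 0.007]
force: [-0.0, 0.2, -0.2]
width: 0.149
```

Request:
jog_arm(moves=[{"twist": [0,0,0],"xyz": [0,0,0],"grip": 1},{"twist": [0,0,0],"xyz": [0,0,0],"grip": 1}])

```text
clock: 22.95
position: [0.4368, -0.2181, 0.1309]
ee_rot: [3.141, -0.016, 0.004]
force: [0.6, -0.2, -0.5]
width: 0.146
```

Run:
```python
from h import *
plan([.4355,-.2185,.098],-90.7); print(arm.observe()["position"])
```

```text
twist [ 0.01 -0.01  0.01] xyz [-0.022  0.007  0.549] t 22.95 F [ 0.6 -0.2 -0.5] w 0.146 q [ 0.47  0.35 -0.15  2.02  0.07  0.77 -1.3 ]
[ 0.43675352 -0.21807147  0.13093166]
```

Request:
jog_arm(moves=[{"twist": [0,0,0],"xyz": [-0.02,0,0.25],"grip": 1},{"twist": [0,0,0],"xyz": [-0.02,0,0.4],"grip": 1},{"twist": [0,0,0],"xyz": [-0.02,0,0.5],"grip": 1},{"twist": [0,0,0],"xyz": [-0.02,0,0.53],"grip": 1},{"twist": [0,0,0],"xyz": [-0.02,0,0.53],"grip": 1}])

```text
clock: 23.58
position: [0.4344, -0.2181, 0.0976]
ee_rot: [3.141, -0.017, -0.001]
force: [-1.7, -1.2, 0.6]
width: 0.15
```

Request:
jog_arm(moves=[{"twist": [0,0,0],"xyz": [0,0,0.07],"grip": 1},{"twist": [0,0,0],"xyz": [0,0,0.07],"grip": 1}])

```text
clock: 23.82
position: [0.4352, -0.2183, 0.0939]
ee_rot: [3.141, -0.017, 0.002]
force: [-0.8, -2.3, 3.6]
width: 0.151
```

Below rim height with almost no force, so the skirt has gone on. Now I'll press.

Request:
jog_arm(moves=[{"twist": [0,0,0],"xyz": [0,0,0.05],"grip": 1},{"twist": [0,0,0],"xyz": [0,0,0.1],"grip": 1},{"twist": [0,0,0],"xyz": [0,0,0.12],"grip": 1},{"twist": [0,0,0],"xyz": [0,0,0.12],"grip": 1}])

```text
clock: 24.32
position: [0.4348, -0.2182, 0.086]
ee_rot: [3.141, -0.017, 0.0]
force: [1.6, -4.3, -2.6]
width: 0.148
```

Request:
jog_arm(moves=[{"twist": [0,0,0],"xyz": [0,0,0.05],"grip": 1},{"twist": [0,0,0],"xyz": [0,0,0.06],"grip": 1},{"twist": [0,0,0],"xyz": [0,0,0.06],"grip": 1}])

```text
clock: 24.7
position: [0.4348, -0.2182, 0.085]
ee_rot: [3.14, -0.017, 0.002]
force: [-9.6, 1.3, 37.4]
width: 0.148
```

Request:
jog_arm(moves=[{"twist": [0,0,0],"xyz": [0,0,-0.05],"grip": 1},{"twist": [0,0,0],"xyz": [0,0,-0.05],"grip": 0.2},{"twist": [0,0,0],"xyz": [0,0,-0.05],"grip": 0.0},{"twist": [0,0,0],"xyz": [0,0,-0.05],"grip": 0},{"twist": [0,0,0],"xyz": [0,0,-0.5],"grip": 0}])

```text
clock: 25.32
position: [0.4332, -0.2171, 0.1112]
ee_rot: [-3.14, 0.016, 0.006]
force: [0.2, -0.3, -0.3]
width: 0.49
```

Request:
jog_arm(moves=[{"twist": [0,0,0],"xyz": [0,0,-0.8],"grip": 0},{"twist": [0,0,0],"xyz": [-0.4,0,-1.5],"grip": 0},{"twist": [0,0,0],"xyz": [-0.8,0,-2.2],"grip": 0},{"twist": [0,0,0],"xyz": [-1.3,0,-2.6],"grip": 0},{"twist": [0,0,0],"xyz": [-1.3,0,-2.6],"grip": 0}])

```text
clock: 25.95
position: [0.3558, -0.2175, 0.2702]
ee_rot: [3.14, -0.019, 0.004]
force: [1.2, -0.7, -0.0]
width: 0.499
```

Run:
```python
from h import *
im,c=look("w7"); s,cs=look("s7","side"); t,ct=look("t7","top"); print(arm.observe()["position"])
b=cv2.GaussianBlur(im,(3,3),0).astype(int); purp=b[...,0]-b[...,1]
m=((purp>=3)&(b[...,2]>30)&(b[...,2]<200)).astype(np.uint8)*255; m=cv2.morphologyEx(m,cv2.MORPH_OPEN,np.ones((3,3))); m[225:]=0
for k in cv2.findContours(m,cv2.RETR_EXTERNAL,cv2.CHAIN_APPROX_NONE)[0]:
    if cv2.contourArea(k)>1500:
        mm=np.zeros_like(m);cv2.drawContours(mm,[k],-1,255,-1); print(cv2.boundingRect(k),quad(c,mm,.066),quad(c,mm,.056))
o0=cv2.imread("pics/side0.png"); 
for n,(x0,y0,x1,y1) in dict(mid=(268,135,302,236),left=(383,105,415,198),beaker=(297,223,332,270)).items(): print(n,np.abs(o0[y0:y1,x0:x1].astype(int)-s[y0:y1,x0:x1]).mean().round(1))
a=cv2.resize(s[110:300,60:420],None,fx=2.2,fy=2.2); w=cv2.resize(im[:230,120:520],(792,int(230*1.98)*0+180)) if 0 else None
cv2.imwrite("pics/fin_side.png",a)
```

```text
[ 0.35689211 -0.21673167  0.26793849]
(283, 58, 72, 104) ((435.4, -218.0), (119.8, 84.6), -0.4) ((435.4, -218.0), (123.2, 87.0), -0.4)
mid 9.4
left 7.8
beaker 2.2
```

View pics/fin_side.png

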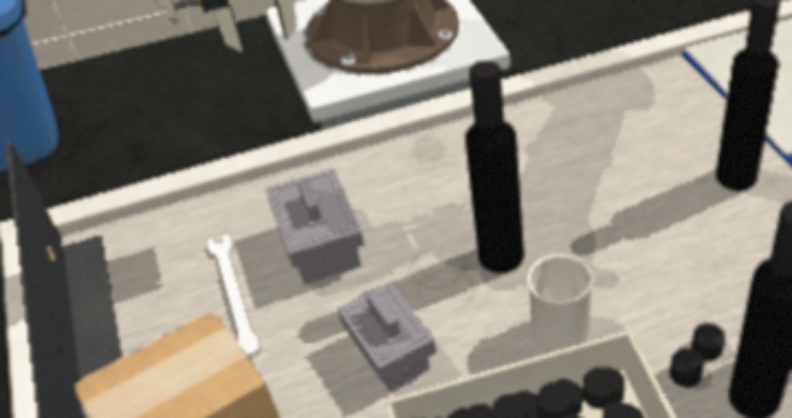

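View pics/w7.png

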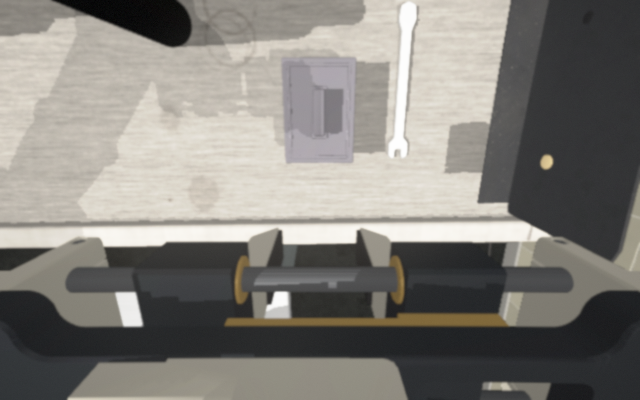

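The side view shows both lids level on their tubs, with the spanner flat and clear of them. Wrist view 7 shows the large lid square at (320,110) and the spanner at (403,80). I'll check the bottles against the first picture and hand in.

Run:
```python
from h import *
a=cv2.imread("pics/side0.png");b=cv2.imread("pics/s7.png")
for n,(x0,y0,x1,y1) in dict(mid=(262,135,310,240),left=(378,105,420,202)).items():
    for i in (a,b):
        ys,xs=np.nonzero(i[y0:y1,x0:x1].max(2)<30); print(n,len(xs),xs.min()+x0,xs.max()+x0,ys.min()+y0,ys.max()+y0)
print(arm.observe()["force"].round(1)); print(arm.sign_off())
```

```text
mid 1509 273 296 146 232
mid 1510 273 296 145 232
left 1261 386 411 111 195
left 1271 386 412 109 195
[-0.4  0.5 -0.3]
the job is handed in; nothing more can be done
None
```

The job is done and handed in at about 26 s of the 72 s allowed. The spanner lies flat on the bench, and both tubs are shut with their own lids.

- **Spanner:** I took it off the larger tub first and laid it along x at about (0.47, -0.335). The last pictures show it flat, clear of the tubs and lids.
- **Small lid:** pressed down until the tool stopped hard at 74 mm, the expected height for home. The following wrist view showed it level and square on the rim.
- **Large lid:** pressed home the same way, stopping hard at 85 mm where about 84.5 mm was expected. In the last wrist view it was square on its tub, with its centre within 1 mm of where I had measured the tub.
- **Bottles and beaker:** the outlines of both bottles match the first side picture to within 1–2 pixels. The beaker's patch of that picture barely changed. A simple brightness comparison over the bottles did differ a little. I put that down to shadows and background, since the outlines match.
- **Pressing force:** the measured wrist force peaked at about 58 N down, plus 20 N sideways, on the small lid, and 37 N on the large one. That is more than the 10–20 N needed to snap them, but well under the 120 N wrist limit. It went through the finger pads gripping the rib, so I don't think the 40 N limit on the gripper's body was touched, but I had no separate reading of that.

At hand-in the gripper was clear of everything and the force reading was near zero.

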